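# Nest the keyed brush-washing cups on their stand

### The job

Stack the two loose aluminium cups into the aluminium cup that is fixed on the round wooden stand, one inside the other, in either order. Each cup has two lugs under its collar: turn it until the lugs drop into notches of the cup below, so that it sits fully home, collar on rim, and upright. Leave the stack standing and do not move the other things on the table.

Things in the scene. Friction and masses are not known exactly. Their poses are not given: they have to be found in the camera images.
- stand_rim (a point): Centre of the mouth of the fixed aluminium cup, level with its rim, 92 mm above the table; z up. The cup has the shape of the loose cups (see cup_a) but is fixed at an UNKNOWN angle: x and y here say nothing of where its four notches, 90 degrees apart, are. See them, or feel: turn a cup through up to 90 degrees, pressing lightly, until its lugs drop in
- stand: Round wooden stand, radius 48 mm, 12 mm thick, that carries the fixed cup; immovable; origin at the centre of its underside. A cup with its lugs on the rim below stands 8 mm higher than home; fully home, its underside is 45 mm below that rim and its 35 mm collar stands out above. Lugs drop in within about 0.07 rad of the notches; side play of nested cups is about 2 mm
- cup_a_centre (a point): First loose cup: point on its axis, 40 mm above its underside, z up along the axis. Plain aluminium, 80 mm high, open on top, starts upright on the table. Tapered foot (outer radius 20 mm at the bottom, 27 mm at 45 mm up), then a step out (shoulder) to a straight collar, outer radius 32, inner 29 mm, from 45 to 80 mm up. Grip it across the collar (64 mm), above the shoulder
- cup_a: The first loose cup, about 0.14 kg; origin at the centre of its underside. Two lugs, 8 mm wide, 8 mm high (37 to 45 mm up), stand out under the shoulder to radius 32 mm on its +x and -x sides. The rim has four notches, about 14 mm wide and 10 mm deep, on its +x, -x, +y and -y sides, so the lugs of a stack may be in line or at 90 degrees
- cup_b_centre (a point): Second loose cup, identical to the first: the same point, 40 mm above its underside on its axis, the same axes
- cup_b: The second loose cup, identical to the first; origin at the centre of its underside
- oil_bottle: Bystander, to be left where it is: amber glass bottle, 120 mm high; origin at its underside
- varnish_jar: Bystander, to be left where it is: lidded glass jar, 70 mm high; origin at its underside
- paint_jar: Bystander, to be left where it is: small lidded jar, 50 mm high; origin at its underside
- tube_1: Bystander, to be left where it is: paint tube lying flat, 80 mm long, 20 mm high; origin at its underside
- tube_2: Bystander, to be left where it is: paint tube lying flat, 80 mm long, 20 mm high; origin at its underside
- carved_owl: Bystander, to be left where it is: carved terracotta-coloured figure, 93 mm high; origin at its underside
- palette_knife: Bystander, to be left where it is: palette knife lying flat, 200 mm long; origin at its underside
There are look-alikes about, which are no part of the job. Of the things that look like the stand, the largest one is meant.

How it is judged:
By the outcome, as a careful person would: the job done as asked, in the order asked, and still so for the second after the job is handed in, with the robot touching nothing.
It also fails if it takes over 61 s, if anything falls off the work surface, if the arm or the gripper's body presses on something with over 40 N, if the wrist force passes 120 N, or if a joint passes its speed limit or range.

### The arm

A 6-joint arm with a two-finger parallel gripper is mounted at the origin on the work surface. World frame = base frame: x ahead of the robot, y to its left, z up, the work surface at z = 0. Lengths are in m, angles in rad, forces in N, time in s.
With the tool pointing down it reaches from about 0.3 to 0.85 m from the base axis. Payload 4.2 kg.
Tool frame: the origin (TCP) lies midway between the tips of the shut fingers; the grasp point (between the pads) lies 19 mm behind it; z points along the fingers, y is the line along which they close (so a half turn about z gives the same grasp; the last joint's range is limited). The gripper opens to 91 mm and grips with 3 to 60 N. Pads are 32 mm wide; open, the fingers measure 118 mm over their backs; the gripper's body (76 mm by 178 mm) begins 60 mm behind the grasp point.
Start: joints at [1.16, 0.32, 1.565, -0, 1.257, -0.02], TCP at [0.219, 0.532, 0.214] pointing down, gripper open.
Joint ranges: [-3.11, 3.11], [-0.84, 2.01], [0.21, 2.61], [-1.34, 4.49], [0.05, 2.63], [-2.56, 2.56]. Speed limits (rad/s): [2.57, 2.57, 3.14, 3.14, 3.14, 3.14].

### API

Orientations are given as a rotation vector (axis times angle).
In Python, from station import env gives the robot as it stands.
- The arm moves only by the tool step_arm, never from a script. Its arguments are lists of equal length, an entry for each row: "linear": the shift along the tool's x, y, z in m, a list of three; "twist": the turn about the tool's z in rad. In form: {"linear": [[tx, ty, tz], ...], "twist": [twist, ...]}. A call has exactly 10 rows; each row is the pose to reach, as a shift and turn from the pose commanded when the call began, along the tool's axes at that moment; what a row does not reach only later rows make up. A row lasts 1/10 s, in which the tool goes at most 50 mm and 8.59 degrees, less where a joint would pass 70% of its speed; a pose out of reach is approached as far as the arm can. A call with a gripper value outside its range is refused whole. "gripper" is the opening, from -1 (shut) to 1 (fully open), set as the call begins (left out, the last holds). The fingers move at their own pace and stop on an object; "newtons" is the grip in N (left out, the last holds). Time passes only in rows, so rows that repeat a pose let the fingers close, or fill a call up. It gives the time, the measured TCP pose, the force, the opening and the grip force at its end, in the units of the state.
- env.read_state(): the state, without advancing time (a new reading comes with each control period).
- env.get_image(name): name is "scene" or "top" or "wrist"; returns a dict with "img" (420x560x3 uint8, red, green, blue), "fx", "fy", "cx", "cy" (pixels), "cam_to_world" (4x4, takes a point from camera to world coordinates); the wrist camera has in their place "mount" (4x4, takes a point from camera to tool coordinates, whose origin is the TCP and whose axes are the flange's). Camera axes: x right, y down, z forward; pixel columns grow to the right and rows downward; lengths in m; the calibration is good to about 2 mm. A picture is of the moment at which its call begins: read the wrist's pose just before it. There is no depth.
- env.sign_off(): hands the job in; it is judged then, once.
The state is a dict: "time": time; "qpos": joint angles; "joint_vel": joint speeds; "tau": joint torques, N m; "ee_pos": TCP position; "tool_rot": TCP orientation; "contact_force": force on the tool from outside, world axes, zero at the start; "wrist_torque": the same for the moment, N m; "width": opening from 0.0 (shut) to 1.0 (fully open); "finger_force": force on a finger pad.
Only numpy, scipy, OpenCV 4.12 (cv2) and the standard library are available. Lean on these libraries where they do the work, as an engineer would, in place of code of your own. Each camera call takes 0.05 s, during which the arm holds its last target. There are 200 camera calls.

## Working session

There is one attempt and no reset: what is moved stays moved. The work goes in short steps, Python scripts to look and compute and a tool call to move; the robot and the scene stay as the last step left them, time stands still between calls to the robot, and variables do not carry over. Pictures are saved under pics/ and viewed, at most 10 in all, crops included, and the job is handed in when it is done.

Besides the shell and the picture viewer there is one more tool, called after ">>>" as name(argument=value, ...), one argument or row to a line, values as JSON. step_arm: Moves the arm, as the interface text tells. Its arguments: {"type":"object","properties":{"linear":{"type":"array"},"twist":{"type":"array"},"gripper":{"type":"number"},"newtons":{"type":"number"}},"required":["linear","twist"]}

```bash
mkdir -p pics; ls
cat > h.py <<'E'
import numpy as np, cv2
from station import env
from scipy.spatial.transform import Rotation as R
def cam(name):
    s=env.read_state(); d=env.get_image(name)
    if name=="wrist":
        T=np.eye(4);T[:3,:3]=R.from_rotvec(s["tool_rot"]).as_matrix();T[:3,3]=s["ee_pos"]
        d["cam_to_world"]=T@np.array(d["mount"])
    d["cam_to_world"]=np.array(d["cam_to_world"]);return d
def ray(d,u,v,z):
    T=d["cam_to_world"];r=T[:3,:3]@np.array([(u-d["cx"])/d["fx"],(v-d["cy"])/d["fy"],1]);o=T[:3,3]
    return o+r*(z-o[2])/r[2]
def proj(d,p):
    q=np.linalg.inv(d["cam_to_world"])@np.append(p,1);return d["fx"]*q[0]/q[2]+d["cx"],d["fy"]*q[1]/q[2]+d["cy"]
def save(d,n):cv2.imwrite("pics/"+n,d["img"][:,:,::-1])
E
python3 - <<'E'
from h import *
a=cam("top");b=cam("scene");np.savez("i.npz",a=a,b=b,allow_pickle=True)
print(env.read_state()); 
for d in(a,b):print(d["cam_to_world"].round(3).tolist(),d["fx"])
save(a,"top.png");save(b,"scene.png")
E
```

```text
pics
{'time': 0.1, 'qpos': array([ 1.16002929e+00,  3.20233527e-01,  1.56553005e+00, -2.68977412e-05,
        1.25737291e+00, -2.00552910e-02]), 'joint_vel': array([-4.76231724e-04, -2.10987500e-03, -2.53914455e-03, -3.32460700e-06,
        7.53559012e-04,  3.88575728e-04]), 'tau': array([-6.60725891e-04, -4.13334024e+01, -2.32510471e+01,  7.30906148e-02,
        4.21655830e-02, -5.77943274e-05]), 'ee_pos': array([0.21885095, 0.53125586, 0.21321162]), 'tool_rot': array([-6.09760118e-01, -3.08153777e+00,  2.37736445e-03]), 'contact_force': array([-0.48500382, -0.20000685, -0.32023769]), 'wrist_torque': array([-0.03963394,  0.00962388,  0.07163304]), 'finger_force': 0.0, 'width': 0.9993311781992464}
[[0.018, -0.982, 0.186, 0.328], [-0.999, -0.024, -0.033, 0.086], [0.037, -0.185, -0.982, 1.176], [0.0, 0.0, 0.0, 1.0]] 542.9068177311084
[[-0.14, 0.525, -0.839, 1.381], [0.99, 0.084, -0.113, 0.191], [0.011, -0.847, -0.532, 0.628], [0.0, 0.0, 0.0, 1.0]] 468.64310924012096
```

View pics/top.png

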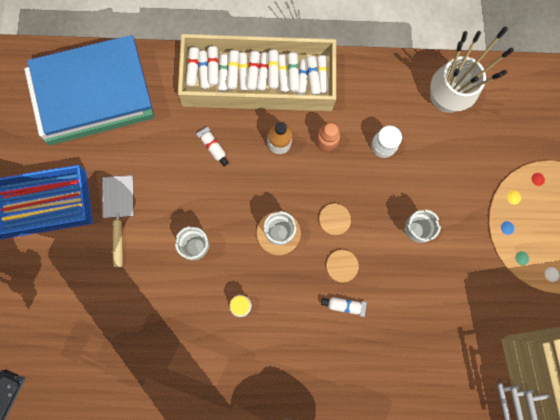

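View pics/scene.png

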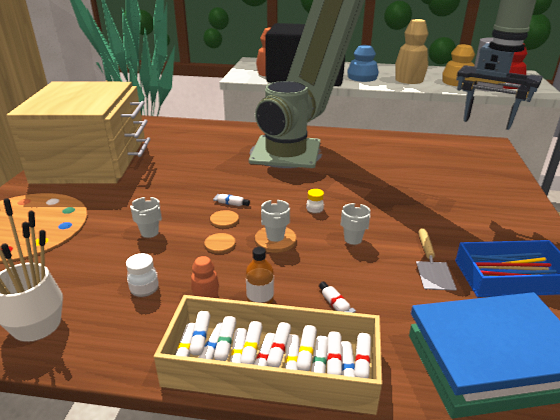

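Top view: the loose cups are at about (192,243) and (423,227), and the cup on the largest wooden disc is at (279,229). The bare small discs at (335,219) and (342,265) are look-alikes, and the white jar at (386,142) and brush pot at (458,85) are not cups. I'll check this in one close crop and measure.

Run:
```python
from h import *
z=np.load("i.npz",allow_pickle=True);a=z["a"].item();b=z["b"].item()
rows=[]
for d,P in((a,[(192,243),(279,230),(423,227)]),(b,[(355,223),(275,225),(146,217)])):
    rows.append(np.hstack([cv2.resize(d["img"][v-25:v+26,u-25:u+26],(260,260),interpolation=cv2.INTER_CUBIC) for u,v in P]))
cv2.imwrite("pics/crop.png",np.vstack(rows)[:,:,::-1])
hsv=cv2.cvtColor(a["img"],cv2.COLOR_RGB2HSV)
m=((hsv[...,1]<70)).astype(np.uint8)
for (u,v),h in zip([(192,243),(279,230),(423,227)],(.08,.092,.08)):
    w=np.zeros_like(m);w[v-27:v+28,u-27:u+28]=m[v-27:v+28,u-27:u+28]
    c=max(cv2.findContours(w,0,1)[0],key=cv2.contourArea);(x,y),r=cv2.minEnclosingCircle(c)
    print(cv2.boundingRect(c),(x,y,r),ray(a,x,y,h).round(3),ray(a,x,y,h-.03).round(3))
# wooden disc
m=cv2.inRange(hsv,(8,120,150),(20,255,255));
c,_=cv2.findContours(m,0,1)
for k in c:
    if cv2.contourArea(k)>300:
        (x,y),r=cv2.minEnclosingCircle(k);print("disc",x,y,r,ray(a,x,y,.012).round(3))
```

```text
(175, 226, 34, 34) (191.52174377441406, 242.52174377441406, 17.365127563476562) [0.464 0.223 0.08 ] [0.468 0.227 0.05 ]
(264, 211, 32, 34) (279.72296142578125, 227.55404663085938, 16.875391006469727) [0.497 0.045 0.092] [0.502 0.044 0.062]
(404, 209, 37, 34) (422.0, 225.76666259765625, 18.288192749023438) [ 0.51  -0.249  0.08 ] [ 0.515 -0.258  0.05 ]
disc 430.5 407.5769348144531 40.644500732421875 [ 0.141 -0.276  0.012]
disc 69.0 373.5 48.210575103759766 [0.199 0.467 0.012]
disc 46.5 314.5 47.27059555053711 [0.316 0.524 0.012]
disc 33.5 239.0 19.52572250366211 [0.473 0.566 0.012]
disc 291.5 127.5 26.50481605529785 [0.738 0.02  0.012]
disc 282.9534912109375 207.0 288.83685302734375 [0.555 0.036 0.012]
disc 167.0 78.0 22.36077880859375 [0.847 0.304 0.012]
disc 523.4526977539062 82.0 42.89078140258789 [ 0.866 -0.519  0.012]
```

View pics/crop.png

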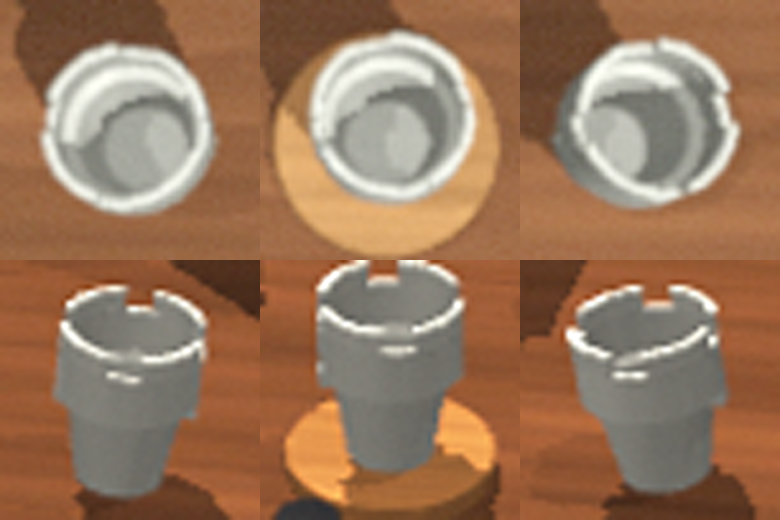

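The crop shows the fixed cup (middle) standing on the large disc and both loose cups upright. The notch pairs show in the scene view: front and back at (125,370)/(140,305), (398,350)/(382,278) and (630,376)/(657,303) in crop pixels.

```bash
cat >> h.py <<'E'
def go(x,y,z,yawdeg=None):
    """shift in tool axes and twist to reach; yaw = angle of tool y axis (closing line), mod 180"""
    s=env.read_state();M=R.from_rotvec(s["tool_rot"]).as_matrix()
    l=M.T@(np.array([x,y,z])-s["ee_pos"]);yw=np.degrees(np.arctan2(M[1,1],M[0,1]))
    t=0
    if yawdeg is not None:
        t=-((yawdeg-yw+90)%180-90)
    print("lin mm",(l*1e3).round(1),"twist rad",round(np.radians(t),3),"yaw now",yw.round(1),"q6",s["qpos"][5].round(2),"t",s["time"],"ee",s["ee_pos"].round(4))
E
python3 - <<'E'
from h import *
z=np.load("i.npz",allow_pickle=True);b=z["b"].item()
for (u0,v0),off,(bk,fr),h in(((355,223),0,((140,303),(125,372)),.08),((275,225),260,((382,276),(398,349)),.092),((146,217),520,((657,303),(630,374)),.08)):
    f=lambda p:ray(b,u0-25+(p[0]-off)/5.098,v0-25+(p[1]-260)/5.098,h-.01)
    B,F=f(bk),f(fr);D=F-B;print(B.round(3),F.round(3),np.hypot(*D[:2]).round(3),"mid",((B+F)/2).round(3),"ang",np.degrees(np.arctan2(D[1],D[0])).round(1))
go(.44,.22,.27,90)
w=cam("wrist");print(np.array(w["mount"]).round(3).tolist(),w["fx"])
E
```

```text
[0.43  0.229 0.07 ] [0.49  0.223 0.07 ] 0.061 mid [0.46  0.226 0.07 ] ang -5.4
[0.466 0.038 0.082] [0.526 0.055 0.082] 0.062 mid [0.496 0.046 0.082] ang 15.7
[ 0.481 -0.26   0.07 ] [ 0.542 -0.248  0.07 ] 0.062 mid [ 0.511 -0.254  0.07 ] ang 11.5
lin mm [-323.  -203.7  -56.5] twist rad -0.391 yaw now 67.6 q6 -0.02 t 0.1 ee [0.2189 0.5313 0.2132]
[[-0.0, -0.964, -0.264, 0.074], [1.0, -0.0, 0.0, -0.0], [-0.001, -0.264, 0.964, -0.171], [0.0, 0.0, 0.0, 1.0]] 310.4593786457045
```

Run:
```python
from h import *
go(.462,.225,.19,39.6)
```

```text
lin mm [-341.5 -190.6   23.6] twist rad 0.489 yaw now 67.6 q6 -0.02 t 0.15 ee [0.2189 0.5313 0.2133]
```

>>> step_arm(
  linear=[
    [-0.042, -0.024, 0.003],
    [-0.084, -0.048, 0.006],
    [-0.126, -0.071, 0.009],
    [-0.168, -0.095, 0.012],
    [-0.21, -0.119, 0.015],
    [-0.252, -0.142, 0.018],
    [-0.294, -0.166, 0.021],
    [-0.336, -0.188, 0.0235],
    [-0.3415, -0.1906, 0.0236],
    [-0.3415, -0.1906, 0.0236],
  ],
  twist=[0.06, 0.12, 0.18, 0.24, 0.3, 0.36, 0.42, 0.489, 0.489, 0.489],
  gripper=1,
)

```text
time: 1.15
ee_pos: [0.4626, 0.2244, 0.19]
tool_rot: [-1.341, -2.84, 0.0]
contact_force: [0.1, 0.6, 0.6]
width: 1.001
finger_force: 0.0
```

Run:
```python
from h import *
go(.462,.225,.19,39.6)
w=cam("wrist");np.save("w1.npy",w,allow_pickle=True)
print(proj(w,[.462,.225,.08]))
save(w,"w1.png")
```

```text
lin mm [ 0.9 -0.1 -0. ] twist rad -0.003 yaw now 39.4 q6 -0.26 t 1.15 ee [0.4626 0.2244 0.19  ]
(np.float64(282.44492842050965), np.float64(204.8908967094236))
```

View pics/w1.png

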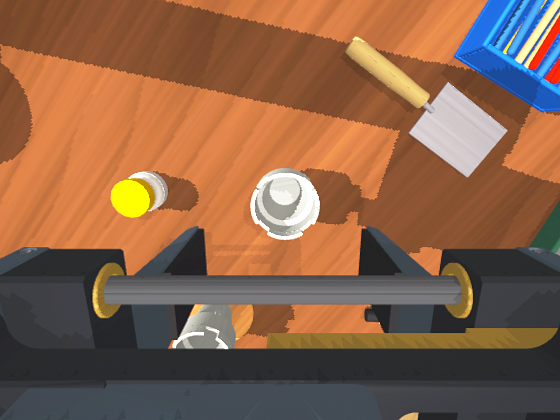

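The wrist view shows the cup rim centred near (285,204), 68 px across, with four notches at roughly 45° to the fingers as planned. I'll fit the rim.

```bash
cat >> h.py <<'E'
def rim(d,c,h):
    """fit the bright rim ring near world point c at height h: centre, radius, notch angle (mod 90)"""
    g=d["img"].min(2);v,u=np.where(g>225);
    P=np.array([ray(d,a,b,h) for a,b in zip(u,v)])[:,:2];c=np.array(c[:2],float)
    for t in(.012,.008,.006,.005):
        q=P[abs(np.hypot(*(P-c).T)-.0305)<t]
        s=np.linalg.lstsq(np.c_[2*q,np.ones(len(q))],(q**2).sum(1),rcond=None)[0];c=s[:2];r=np.sqrt(s[2]+c@c)
    a=np.degrees(np.arctan2(*(q-c).T[::-1]))%360;H=np.histogram(a,72,(0,360))[0]
    print("centre",c.round(4),"r",r.round(4),"n",len(q));print("bright by 5deg:",H.tolist())
    return c
E
python3 - <<'E'
from h import *
w=np.load("w1.npy",allow_pickle=True).item()
c=rim(w,(.464,.226),.08)
E
```

```text
centre [0.4638 0.2248] r 0.0297 n 936
bright by 5deg: [10, 12, 18, 16, 14, 16, 17, 21, 15, 20, 22, 22, 21, 21, 18, 23, 23, 25, 23, 19, 13, 15, 12, 13, 13, 12, 15, 14, 12, 13, 11, 14, 14, 14, 14, 13, 6, 8, 11, 10, 10, 11, 10, 11, 12, 9, 12, 11, 10, 10, 11, 9, 6, 10, 7, 7, 10, 9, 9, 10, 9, 10, 7, 9, 12, 11, 10, 14, 7, 10, 8, 12]
```

Run:
```python
from h import *
w=np.load("w1.npy",allow_pickle=True).item()
i=w["img"][164:246,244:326];cv2.imwrite("pics/w1c.png",cv2.resize(i,(574,574),interpolation=cv2.INTER_CUBIC)[:,:,::-1])
go(.463,.225,.048,39.6)
```

```text
lin mm [ -1.2   0.7 142.1] twist rad -0.001 yaw now 39.5 q6 -0.26 t 1.2 ee [0.4619 0.2254 0.1901]
```

View pics/w1c.png

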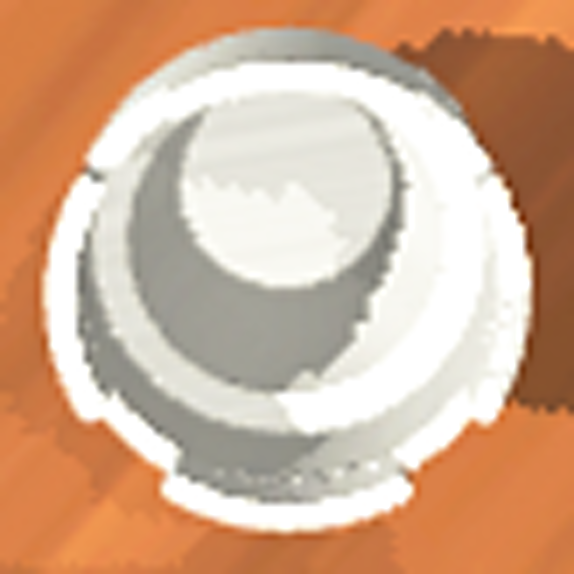

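The close crop shows notches at lower left, corners (95,415)–(165,490), and lower right, corners (410,490)–(490,420). I'll turn those into an angle.

Run:
```python
from h import *
w=np.load("w1.npy",allow_pickle=True).item()
f=lambda x,y:ray(w,244+x/7-.5,164+y/7-.5,.08)[:2]
A=[f(95,415),f(165,490),f(410,490),f(490,420)]
c=np.array([.4638,.2248])
for a in A:print((a-c).round(4),np.hypot(*(a-c)).round(4),np.degrees(np.arctan2(*(a-c)[::-1])).round(1))
```

```text
[-0.0093 -0.0287] 0.0301 -107.9
[ 0.0048 -0.0311] 0.0314 -81.2
[ 0.0308 -0.0097] 0.0323 -17.6
[0.0326 0.0048] 0.033 8.4
```

>>> step_arm(
  linear=[
    [-0.001, 0.0, 0.025],
    [-0.001, 0.0, 0.05],
    [-0.001, 0.0, 0.075],
    [-0.001, 0.0, 0.1],
    [-0.001, 0.0, 0.12],
    [-0.001, 0.0, 0.132],
    [-0.001, 0.0, 0.138],
    [-0.001, 0.0, 0.142],
    [-0.001, 0.0, 0.142],
    [-0.001, 0.0, 0.142],
  ],
  twist=[0, 0, 0, 0, 0, 0, 0, 0, 0, 0],
)

```text
time: 2.2
ee_pos: [0.4633, 0.2249, 0.0491]
tool_rot: [1.337, 2.842, 0.002]
contact_force: [0.1, 0.0, 0.7]
width: 1.002
finger_force: 0.0
```

>>> step_arm(
  linear=[
    [0, 0, 0],
    [0, 0, 0],
    [0, 0, 0],
    [0, 0, 0],
    [0, 0, 0],
    [0, 0, 0],
    [0, 0, 0],
    [0, 0, 0],
    [0, 0, 0],
    [0, 0, 0],
  ],
  twist=[0, 0, 0, 0, 0, 0, 0, 0, 0, 0],
  gripper=-1,
  newtons=20,
)

```text
time: 3.2
ee_pos: [0.4633, 0.2248, 0.0486]
tool_rot: [1.338, 2.842, 0.002]
contact_force: [0.7, 0.4, 3.3]
width: 0.706
finger_force: 20.0
```

>>> step_arm(
  linear=[
    [0, 0, -0.015],
    [0, 0, -0.035],
    [0, 0, -0.06],
    [0, 0, -0.085],
    [0, 0, -0.105],
    [0, 0, -0.12],
    [0, 0, -0.13],
    [0, 0, -0.13],
    [0, 0, -0.13],
    [0, 0, -0.13],
  ],
  twist=[0, 0, 0, 0, 0, 0, 0, 0, 0, 0],
)

```text
time: 4.2
ee_pos: [0.462, 0.2242, 0.1771]
tool_rot: [-1.337, -2.841, 0.003]
contact_force: [0.1, -0.1, -1.5]
width: 0.703
finger_force: 20.0
```

Run:
```python
from h import *
s=env.read_state();print(s["contact_force"],s["width"])
go(.498,.045,.178,59.8)
```

```text
[ 0.06549079 -0.07866843 -1.4702893 ] 0.7033709206245666
lin mm [-161.   -86.5   -0.8] twist rad -0.353 yaw now 39.6 q6 -0.26 t 4.2 ee [0.462  0.2242 0.1771]
```

>>> step_arm(
  linear=[
    [-0.015, -0.008, 0],
    [-0.04, -0.021, 0],
    [-0.065, -0.035, 0],
    [-0.09, -0.048, 0],
    [-0.115, -0.062, 0],
    [-0.135, -0.073, 0],
    [-0.15, -0.081, 0],
    [-0.158, -0.085, 0],
    [-0.161, -0.0865, 0],
    [-0.161, -0.0865, 0],
  ],
  twist=[-0.05, -0.1, -0.15, -0.2, -0.25, -0.3, -0.33, -0.353, -0.353, -0.353],
)

```text
time: 5.2
ee_pos: [0.4985, 0.0452, 0.1777]
tool_rot: [-0.819, -3.031, 0.0]
contact_force: [0.4, 0.1, -1.2]
width: 0.702
finger_force: 20.0
```

Run:
```python
from h import *
go(.498,.045,.155,59.8)
b=cam("scene");a=cam("top");w=cam("wrist");np.savez("i2.npz",b=b,a=a,w=w)
u,v=map(int,proj(b,[.498,.045,.11]))
c=cv2.resize(b["img"][v-50:v+50,u-50:u+50],(500,500),interpolation=cv2.INTER_CUBIC)
cv2.imwrite("pics/s2.png",c[:,:,::-1]);print(u,v)
```

```text
lin mm [ 0.3 -0.4 22.7] twist rad -0.001 yaw now 59.7 q6 -0.98 t 5.2 ee [0.4985 0.0452 0.1777]
274 199
```

View pics/s2.png

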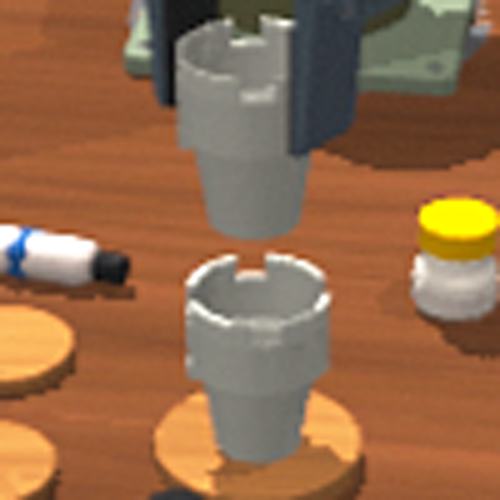

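The crop shows the held cup above the fixed one at (258,300), with the notches in line. Lowering now.

>>> step_arm(
  linear=[
    [0, 0, 0.01],
    [0, 0, 0.02],
    [0, 0, 0.03],
    [0, 0, 0.04],
    [0, 0, 0.048],
    [0, 0, 0.056],
    [0, 0, 0.062],
    [0, 0, 0.066],
    [0, 0, 0.068],
    [0, 0, 0.068],
  ],
  twist=[0, 0, 0, 0, 0, 0, 0, 0, 0, 0],
)

```text
time: 6.35
ee_pos: [0.4988, 0.0454, 0.1102]
tool_rot: [-0.818, -3.033, -0.0]
contact_force: [-0.4, 0.3, -1.6]
width: 0.701
finger_force: 20.0
```

>>> step_arm(
  linear=[
    [0, 0, 0.001],
    [0, 0, 0.002],
    [0, 0, 0.003],
    [0, 0, 0.004],
    [0, 0, 0.005],
    [0, 0, 0.006],
    [0, 0, 0.007],
    [0, 0, 0.008],
    [0, 0, 0.009],
    [0, 0, 0.009],
  ],
  twist=[0, 0, 0, 0, 0, 0, 0, 0, 0, 0],
)

```text
time: 7.35
ee_pos: [0.4987, 0.0454, 0.1012]
tool_rot: [-0.818, -3.033, -0.0]
contact_force: [-1.6, 0.6, -1.3]
width: 0.706
finger_force: 20.0
```

>>> step_arm(
  linear=[
    [0, 0, 0.001],
    [0, 0, 0.002],
    [0, 0, 0.003],
    [0, 0, 0.004],
    [0, 0, 0.005],
    [0, 0, 0.006],
    [0, 0, 0.006],
    [0, 0, 0.006],
    [0, 0, 0.006],
    [0, 0, 0.006],
  ],
  twist=[0, 0, 0, 0, 0, 0, 0, 0, 0, 0],
)

```text
time: 8.35
ee_pos: [0.4988, 0.0455, 0.0958]
tool_rot: [0.818, 3.033, 0.0]
contact_force: [-1.7, 0.2, 5.5]
width: 0.706
finger_force: 20.0
```

Home height is reached with light contact. Release and rise.

>>> step_arm(
  linear=[
    [0, 0, 0],
    [0, 0, 0],
    [0, 0, 0],
    [0, 0, 0],
    [0, 0, 0],
    [0, 0, 0],
    [0, 0, -0.01],
    [0, 0, -0.03],
    [0, 0, -0.055],
    [0, 0, -0.08],
  ],
  twist=[0, 0, 0, 0, 0, 0, 0, 0, 0, 0],
  gripper=1,
)

```text
time: 9.35
ee_pos: [0.4987, 0.0454, 0.1768]
tool_rot: [0.818, 3.033, 0.0]
contact_force: [1.3, -0.5, 0.2]
width: 1.003
finger_force: 0.0
```

Run:
```python
from h import *
s=env.read_state();print(s["contact_force"],s["width"])
go(.513,-.252,.19,56.5)
```

```text
[ 1.34427874 -0.49839331  0.18874153] 1.002522502845608
lin mm [-161.8 -249.9  -13.2] twist rad 0.058 yaw now 59.8 q6 -0.98 t 9.35 ee [0.4987 0.0454 0.1768]
```

>>> step_arm(
  linear=[
    [-0.01, -0.015, -0.003],
    [-0.03, -0.046, -0.006],
    [-0.055, -0.085, -0.008],
    [-0.08, -0.124, -0.01],
    [-0.105, -0.162, -0.012],
    [-0.13, -0.2, -0.013],
    [-0.148, -0.228, -0.013],
    [-0.158, -0.244, -0.013],
    [-0.162, -0.25, -0.013],
    [-0.162, -0.25, -0.013],
  ],
  twist=[0.0, 0.01, 0.02, 0.03, 0.04, 0.05, 0.058, 0.058, 0.058, 0.058],
)

```text
time: 10.35
ee_pos: [0.5131, -0.252, 0.1884]
tool_rot: [-0.906, -3.008, -0.001]
contact_force: [0.1, -1.2, -0.6]
width: 0.999
finger_force: 0.0
```

Run:
```python
from h import *
w=cam("wrist");np.save("w2.npy",w,allow_pickle=True)
c=rim(w,(.513,-.252),.08);u,v=map(int,proj(w,[*c,.08]));print(u,v)
go(c[0],c[1],.048,56.5)
cv2.imwrite("pics/w2c.png",cv2.resize(w["img"][v-41:v+41,u-41:u+41],(574,574),interpolation=cv2.INTER_CUBIC)[:,:,::-1])
b=cam("scene");a=cam("top");i=b["img"][150:250,225:325];j=a["img"][190:270,240:320]
cv2.imwrite("pics/st1.png",np.hstack([cv2.resize(i,(400,400),interpolation=cv2.INTER_CUBIC),cv2.resize(j,(400,400),interpolation=cv2.INTER_CUBIC)])[:,:,::-1])
```

```text
centre [ 0.5111 -0.2538] r 0.0298 n 807
bright by 5deg: [7, 7, 9, 9, 12, 14, 12, 13, 13, 12, 13, 17, 15, 18, 19, 22, 21, 17, 21, 21, 16, 11, 9, 11, 10, 12, 9, 12, 12, 12, 12, 12, 12, 11, 12, 12, 12, 11, 11, 8, 6, 10, 10, 10, 11, 9, 9, 12, 9, 9, 10, 11, 10, 11, 8, 8, 10, 6, 5, 9, 8, 9, 9, 9, 7, 9, 10, 10, 9, 12, 8, 5]
279 205
lin mm [  0.   -3.4 140.4] twist rad 0.0 yaw now 56.5 q6 -1.46 t 10.4 ee [ 0.5131 -0.2511  0.1884]
```

View pics/w2c.png

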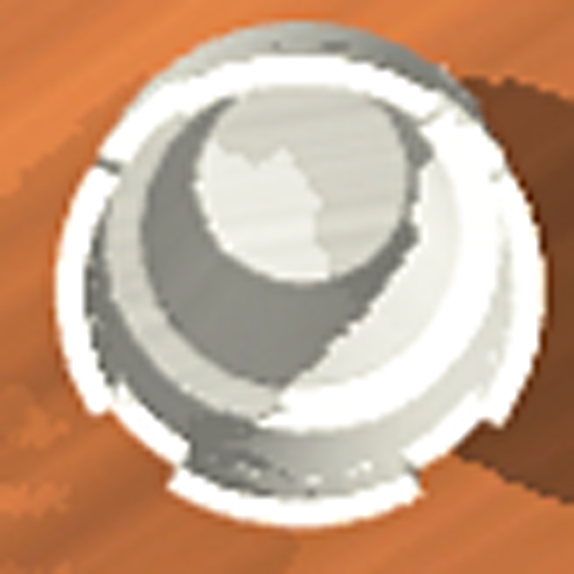

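View pics/st1.png

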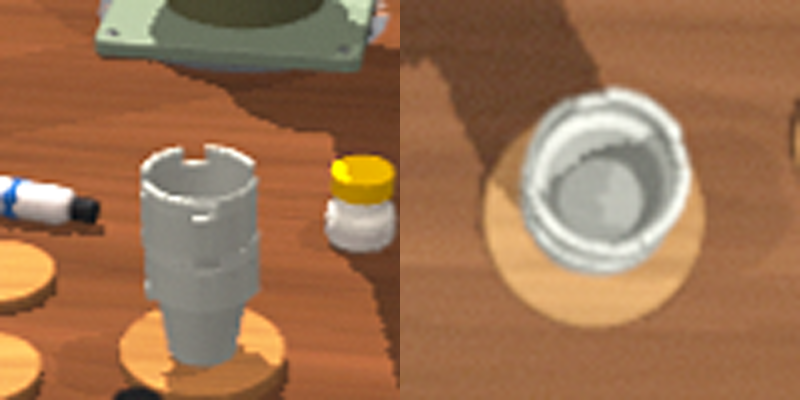

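The stack picture shows the first cup seated, collar on rim at (200,265). In the w2 crop the second cup's notch corners are at (105,413)/(170,488) and (420,490)/(500,425).

Run:
```python
from h import *
w=np.load("w2.npy",allow_pickle=True).item()
f=lambda x,y:ray(w,238+x/7-.5,164+y/7-.5,.08)[:2]
c=np.array([.5111,-.2538])
for p in((105,413),(170,488),(420,490),(500,425)):
    a=f(*p)-c;print(np.hypot(*a).round(4),np.degrees(np.arctan2(*a[::-1])).round(1))
go(.5115,-.2535,.048,56.5)
```

```text
0.0306 -90.8
0.0322 -65.7
0.0324 -2.0
0.0331 22.9
lin mm [ -0.4  -3.4 140.4] twist rad 0.001 yaw now 56.6 q6 -1.46 t 10.5 ee [ 0.5131 -0.2506  0.1884]
```

>>> step_arm(
  linear=[
    [0, -0.002, 0.025],
    [0, -0.0027, 0.05],
    [0, -0.0027, 0.075],
    [0, -0.0027, 0.1],
    [0, -0.0027, 0.12],
    [0, -0.0027, 0.132],
    [0, -0.0027, 0.138],
    [0, -0.0027, 0.14],
    [0, -0.0027, 0.14],
    [0, -0.0027, 0.14],
  ],
  twist=[0, 0, 0, 0, 0, 0, 0, 0, 0, 0],
)

```text
time: 11.5
ee_pos: [0.5122, -0.2546, 0.0492]
tool_rot: [0.905, 3.007, -0.0]
contact_force: [-0.6, -0.0, -0.2]
width: 1.002
finger_force: 0.0
```

>>> step_arm(
  linear=[
    [0, 0, 0],
    [0, 0, 0],
    [0, 0, 0],
    [0, 0, 0],
    [0, 0, 0],
    [0, 0, 0],
    [0, 0, 0],
    [0, 0, 0],
    [0, 0, 0],
    [0, 0, 0],
  ],
  twist=[0, 0, 0, 0, 0, 0, 0, 0, 0, 0],
  gripper=-1,
  newtons=20,
)

```text
time: 12.5
ee_pos: [0.5119, -0.2544, 0.0485]
tool_rot: [0.906, 3.008, 0.0]
contact_force: [0.3, 1.0, 3.3]
width: 0.704
finger_force: 20.0
```

>>> step_arm(
  linear=[
    [0, 0, -0.015],
    [0, 0, -0.035],
    [0, 0, -0.06],
    [0, 0, -0.085],
    [0, 0, -0.11],
    [0, 0, -0.135],
    [0, 0, -0.155],
    [0, 0, -0.165],
    [0, 0, -0.17],
    [0, 0, -0.17],
  ],
  twist=[0, 0, 0, 0, 0, 0, 0, 0, 0, 0],
)

```text
time: 13.5
ee_pos: [0.5114, -0.2544, 0.2179]
tool_rot: [-0.905, -3.007, -0.0]
contact_force: [0.4, 0.1, -1.4]
width: 0.706
finger_force: 20.0
```

Run:
```python
from h import *
go(.4988,.0455,.212,61.0)
```

```text
lin mm [176.  243.1   5.9] twist rad -0.079 yaw now 56.5 q6 -1.47 t 13.5 ee [ 0.5114 -0.2544  0.2179]
```

>>> step_arm(
  linear=[
    [0.01, 0.014, 0],
    [0.03, 0.041, 0],
    [0.055, 0.076, 0],
    [0.08, 0.11, 0],
    [0.105, 0.145, 0],
    [0.13, 0.18, 0],
    [0.152, 0.21, 0],
    [0.167, 0.231, 0],
    [0.174, 0.24, 0.003],
    [0.176, 0.243, 0.006],
  ],
  twist=[0, -0.01, -0.02, -0.03, -0.04, -0.05, -0.06, -0.07, -0.079, -0.079],
)

```text
time: 14.5
ee_pos: [0.4981, 0.0466, 0.2114]
tool_rot: [-0.782, -3.041, 0.001]
contact_force: [0.2, -0.6, -2.1]
width: 0.706
finger_force: 20.0
```

Run:
```python
from h import *
b=cam("scene")
go(.4988,.0455,.144,61.0)
```

```text
lin mm [-1.1 -0.1 66.9] twist rad 0.002 yaw now 61.1 q6 -1.0 t 14.55 ee [0.498  0.0461 0.2109]
```

>>> step_arm(
  linear=[
    [0, 0, 0.01],
    [-0.0008, 0, 0.02],
    [-0.0008, 0, 0.03],
    [-0.0008, 0, 0.04],
    [-0.0008, 0, 0.048],
    [-0.0008, 0, 0.056],
    [-0.0008, 0, 0.062],
    [-0.0008, 0, 0.066],
    [-0.0008, 0, 0.067],
    [-0.0008, 0, 0.067],
  ],
  twist=[0, 0, 0, 0, 0, 0, 0, 0, 0, 0],
)

```text
time: 15.55
ee_pos: [0.4998, 0.045, 0.1454]
tool_rot: [0.786, 3.042, 0.0]
contact_force: [0.4, -1.1, -1.7]
width: 0.708
finger_force: 20.0
```

>>> step_arm(
  linear=[
    [0, 0, 0.001],
    [0, 0, 0.002],
    [0, 0, 0.003],
    [0, 0, 0.004],
    [0, 0, 0.005],
    [0, 0, 0.006],
    [0, 0, 0.007],
    [0, 0, 0.008],
    [0, 0, 0.009],
    [0, 0, 0.009],
  ],
  twist=[0, 0, 0, 0, 0, 0, 0, 0, 0, 0],
)

```text
time: 16.55
ee_pos: [0.4996, 0.0449, 0.1362]
tool_rot: [-0.786, -3.041, 0.0]
contact_force: [0.5, 0.8, -0.8]
width: 0.711
finger_force: 20.0
```

Past the lug-on-rim height (0.1386) with no load, so the lugs are in. Continue to home.

>>> step_arm(
  linear=[
    [0, 0, 0.001],
    [0, 0, 0.002],
    [0, 0, 0.003],
    [0, 0, 0.004],
    [0, 0, 0.005],
    [0, 0, 0.0055],
    [0, 0, 0.006],
    [0, 0, 0.006],
    [0, 0, 0.006],
    [0, 0, 0.006],
  ],
  twist=[0, 0, 0, 0, 0, 0, 0, 0, 0, 0],
)

```text
time: 17.55
ee_pos: [0.4997, 0.0449, 0.1306]
tool_rot: [0.786, 3.041, 0.0]
contact_force: [-1.5, -0.8, 2.4]
width: 0.704
finger_force: 20.0
```

>>> step_arm(
  linear=[
    [0, 0, 0],
    [0, 0, 0],
    [0, 0, 0],
    [0, 0, 0],
    [0, 0, 0],
    [0, 0, 0],
    [0, 0, -0.01],
    [0, 0, -0.03],
    [0, 0, -0.055],
    [0, 0, -0.08],
  ],
  twist=[0, 0, 0, 0, 0, 0, 0, 0, 0, 0],
  gripper=1,
)

```text
time: 18.55
ee_pos: [0.4997, 0.045, 0.2118]
tool_rot: [0.786, 3.041, 0.0]
contact_force: [0.0, 0.0, 0.2]
width: 0.998
finger_force: 0.0
```

>>> step_arm(
  linear=[
    [0, 0, -0.01],
    [0, 0, -0.02],
    [-0.02, -0.02, -0.02],
    [-0.05, -0.05, -0.02],
    [-0.08, -0.08, -0.02],
    [-0.1, -0.1, -0.02],
    [-0.11, -0.11, -0.02],
    [-0.11, -0.11, -0.02],
    [-0.11, -0.11, -0.02],
    [-0.11, -0.11, -0.02],
  ],
  twist=[0, 0, 0, 0, 0, 0, 0, 0, 0, 0],
)

```text
time: 19.55
ee_pos: [0.5422, -0.1032, 0.2303]
tool_rot: [-0.784, -3.041, -0.001]
contact_force: [0.1, -0.5, 0.2]
width: 0.999
finger_force: 0.0
```

Run:
```python
from h import *
b=cam("scene");a=cam("top");i=b["img"][130:260,210:340];j=a["img"][190:270,240:320]
cv2.imwrite("pics/st2.png",np.hstack([cv2.resize(i,(400,400),interpolation=cv2.INTER_CUBIC),cv2.resize(j,(400,400),interpolation=cv2.INTER_CUBIC)])[:,:,::-1])
```

```text
(no output)
```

View pics/st2.png

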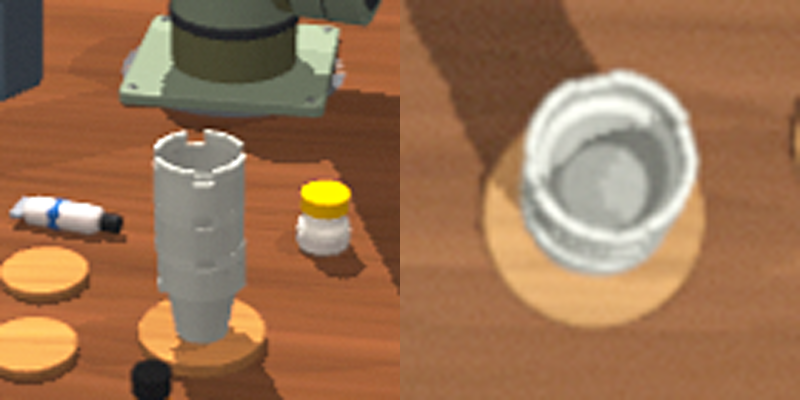

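The picture shows all three collars in line and upright (x≈200, seams at y≈222 and 250) on the undisturbed stand.

```bash
python3 -c "
from station import env
print(env.sign_off())"
```

```text
the job is handed in; nothing more can be done
None
```

Both loose cups are stacked in the fixed cup. The heights, contact forces and last picture show both fully home and upright, and the job was handed in at about 20 s of the 61 s allowed, with the verdict not shown.

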